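# Lock the collar on the filter canister of the ironing station

### The job

A fresh cartridge has just gone into the low, wide filter canister on the mending bench. Take the lever of the black lock collar on top of that canister, turn the collar until the lever lies between the two raised ribs of its locked mark, and let go. Leave the collar of the tall, slim canister open as it is: its cartridge is still to be changed.

Things in the scene. Friction and masses are not known exactly. Their poses are not given: they have to be found in the camera images.
- low_canister: Low, wide filter canister (grey shell 140 mm across), bolted down. Heights: aluminium flange (188 mm across) 78 mm, black collar (132 mm across) 99, steel cover 106. Origin on the collar's axis at bench height, z up; x points from the axis to the middle of the locked mark: two parallel dark ribs 24 x 8 x 6 mm on the flange, 80 mm out, 42 mm clear between them. Brass pipe stub opposite.
- low_collar (a joint): Angle of the low canister's collar, rad: 0 when its lever points to the middle of the locked mark, growing anticlockwise seen from above. It starts open, at 0.8 to 1.5, so locking turns it clockwise. It stays where it is left (about 1.5 N at the knob turns it) and does not stop by itself at the mark: end stops are at -0.45 and 1.65.
- low_knob (a point): Centre of the upright round black knob on the end of the low collar's lever, 121 mm above the bench; the knob is 18 mm in diameter and 44 mm high (22 mm above and below this point). It stands 105 mm out from the collar's axis on a radial arm 14 mm wide whose top, at the knob's foot, is 99 mm above the bench. It turns with the collar; the arm points from the axis to it.
- tall_knob (a point): Centre of the like knob on the other canister, the tall, slim one, also bolted down: grey shell 72 mm across, flange 128 mm across and 130 mm above the bench, collar 84 mm across, knob 80 mm out from its axis with its top 195 mm above the bench. Its collar is open too and is to be left as it is.

How it is judged:
By the outcome, as a careful person would: the job done as asked, in the order asked, and still so for the second after the job is handed in, with the robot touching nothing.
It also fails if it takes over 38 s, if anything falls off the work surface, if the arm or the gripper's body presses on something with over 40 N, if the wrist force passes 120 N, or if a joint passes its speed limit or range.

### The arm

A 6-joint arm with a two-finger parallel gripper is mounted at the origin on the work surface. World frame = base frame: x ahead of the robot, y to its left, z up, the work surface at z = 0. Lengths are in m, angles in degrees, forces in N, time in s.
With the tool pointing down it reaches from about 0.35 to 0.875 m from the base axis. Payload 4.2 kg.
Tool frame: the origin (TCP) lies on the centre line of the jaws, within the pads' length; the fingertips stand arm.finger_overhang ahead of it and the grasp point (between the pads) lies 8 mm behind it (arm.finger_overhang is the distance from the TCP to the fingertips, in m); z points along the fingers, y is the line along which they close (so a half turn about z gives the same grasp; the last joint's range is limited). The gripper opens to 85 mm and grips with 20 to 120 N. Pads are 22 mm wide; open, the fingers measure 114 mm over their backs; the gripper's body (76 mm by 85 mm) begins 54 mm behind the grasp point. The pads swing forward as they close: fully open they stand 13 mm farther back than shut.
Start: joints at [90.734, 22.042, 0.453, 0, -68.411, -14.817], TCP at [0.152, 0.606, 0.242] pointing down, gripper open.
Joint ranges: [-179.83, 179.83], [-69.29, 118.12], [-61.27, 80.66], [-181.25, 117.63], [-171.15, -9.14], [-177.46, 177.46]. Speed limits (degrees/s): [159.86, 159.86, 180, 180, 180, 180].

### API

Orientations are given as [roll, pitch, yaw] about the fixed x, y, z axes, in that order (R = Rz(yaw) Ry(pitch) Rx(roll)).
In Python, from bench import read_state, vision, order, arm gives the robot as it stands.
- The arm moves only by the shell command python3 -m inch 'ROWS'. ROWS is JSON, a list of rows, each an object of numbers: "rx", "ry", "rz": the turn, a rotation vector about the tool's x, y, z in degrees; "dx", "dy", "dz": the shift along the tool's x, y, z in mm; "grip": the opening, from -1 (shut) to 1 (fully open), so that 0 is half open. A call has 1 to 5 rows; each row shifts and turns the commanded pose from where the row before left it, along the tool's axes as they then stand; what a row does not reach is not made up. A row lasts 1/12 s, in which the tool goes at most 41.7 mm and 7.16 degrees, less where a joint would pass 70% of its speed; a pose out of reach is approached as far as the arm can. A call with a gripper value outside its range is refused whole. The fingers move at their own pace and stop on an object; the grip force is fixed at half the most. Time passes only in rows, so rows that do not move let the fingers close. It gives the time, the measured TCP pose, the force, the opening and the grip force at its end, in the units of the state.
- read_state(): the state, without advancing time (a new reading comes with each control period).
- vision.get_image(name): name is "scene" or "top" or "wrist"; returns a dict with "image" (420x560x3 uint8, red, green, blue), "mtx" (3x3 intrinsics, pixels), "R" (3x3) and "t" (3): a world point X has camera coordinates R X + t; the wrist camera has in their place "hand_eye" (4x4, takes a point from camera to tool coordinates, whose origin is the TCP and whose axes are the flange's). Camera axes: x right, y down, z forward; pixel columns grow to the right and rows downward; lengths in m; the calibration is good to about 2 mm. The wrist camera is an equidistant fisheye: a pixel r from the principal point sees the ray r / f radians off the axis. A picture is of the moment at which its call begins: read the wrist's pose just before it. There is no depth.
- order.sign_off(): hands the job in; it is judged then, once.
The state is a dict: "clock": time; "qpos": joint angles; "dq": joint speeds; "effort": joint torques, N m; "position": TCP position; "tcp_rot": TCP orientation; "ft_force": force on the tool from outside, world axes, zero at the start; "ft_torque": the same for the moment, N m; "grip_width": finger opening in m; "grasp_force": force on a finger pad.
Only numpy, scipy, OpenCV 4.12 (cv2) and the standard library are available. Lean on these libraries where they do the work, as an engineer would, in place of code of your own. Each camera call takes 0.05 s, during which the arm holds its last target. There are 200 camera calls.

## Working session

There is one attempt and no reset: what is moved stays moved. The work goes in short steps, Python scripts to look and compute and a shell command to move; the robot and the scene stay as the last step left them, time stands still between calls to the robot, and variables do not carry over. Pictures are saved under pics/ and viewed, at most 10 in all, crops included, and the job is handed in when it is done.

```bash
mkdir -p pics; ls; python3 - <<'E'
from bench import read_state, vision, order, arm
import cv2, numpy as np
s=read_state(); print(s['clock'],s['position'],s['tcp_rot'],arm.finger_overhang,s['grip_width'])
for n in ['top','scene']:
    d=vision.get_image(n); np.savez(f'{n}.npz',**d)
    cv2.imwrite(f'pics/{n}0.png',d['image'][:,:,::-1]); print(n,d['mtx'],-d['R'].T@d['t'])
E
```

```text
pics
0.0 [0.15190806 0.60567877 0.24121352] [ 1.79875336e+02 -2.69691794e-03 -1.40929075e+01] 0.011 0.08541899015366333
top [[443.72729532   0.         287.83304277]
 [  0.         443.72729532 205.37979572]
 [  0.           0.           1.        ]] [ 0.38353115 -0.06072389  1.0128803 ]
scene [[455.31131922   0.         285.07830224]
 [  0.         455.31131922 209.84570895]
 [  0.           0.           1.        ]] [ 0.91634326 -0.45054778  0.89633944]
```

View pics/top0.png

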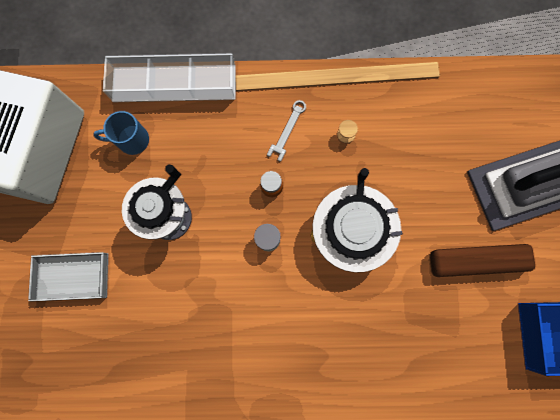

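View pics/scene0.png

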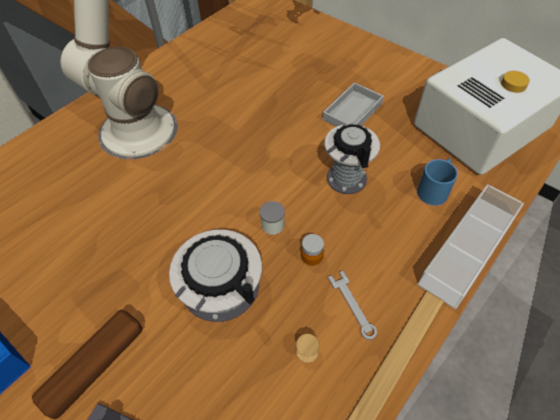

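The top view shows the low canister at about (357,227), its knob at (363,174), and the mark ribs at (393,211) and (396,234). The tall canister is at (150,207). Next I convert these to positions.

```bash
cat > h.py <<'E'
import numpy as np
def cast(d,uv,z):
    R,t=d['R'],d['t']; c=-R.T@t
    r=R.T@np.linalg.inv(d['mtx'])@np.array([*uv,1.]); return c+r*(z-c[2])/r[2]
E
python3 - <<'E'
from h import *; import cv2
T=np.load('top.npz'); S=np.load('scene.npz')
im=T['image'];g=im.max(2).astype(int);sat=g-im.min(2)
m=((g>140)&(sat<40)).astype(np.uint8); m[:, :305]=0;m[:,410:]=0;m[:150]=0;m[290:]=0
c=max(cv2.findContours(m,0,1)[0],key=cv2.contourArea); e=cv2.fitEllipse(cv2.convexHull(c)); print(e)
a=cast(T,e[0],.078); print('axis flange',a)
for n,uv in [('knobtop',(363,173)),]: print(n,cast(T,uv,.143))
r1,r2=cast(T,(393,211),.084),cast(T,(396,234),.084); print(r1,r2)
m=(r1+r2)/2-a; k=cast(T,(363,173),.143)-a
print(np.hypot(*m[:2]),np.hypot(*k[:2]),np.degrees([np.arctan2(m[1],m[0]),np.arctan2(k[1],k[0])]))
print('scene',cast(S,(214,263),.106),cast(S,(249,284),.143), 'tall',cast(T,(150,207),.16))
b=cv2.resize(im[150:290,300:420],None,fx=5,fy=4.2857*0+5-0.8,interpolation=2)
cv2.imwrite('pics/crop.png',cv2.resize(im[155:275,300:420],(600,600),interpolation=cv2.INTER_CUBIC)[:,:,::-1])
E
```

```text
((358.0502014160156, 225.86109924316406), (48.33153533935547, 49.972049713134766), 115.82884979248047)
axis flange [ 0.51720668 -0.20347733  0.078     ]
knobtop [ 0.6155555  -0.20860775  0.143     ]
[ 0.54680909 -0.27810763  0.084     ] [ 0.49763999 -0.28136138  0.084     ]
0.07642208314711302 0.09848254165368457 [-86.2352616   -2.98615477]
scene [ 0.51876205 -0.20136364  0.106     ] [ 0.61811478 -0.20381303  0.143     ] tall [0.55027523 0.21484966 0.16      ]
```

View pics/crop.png

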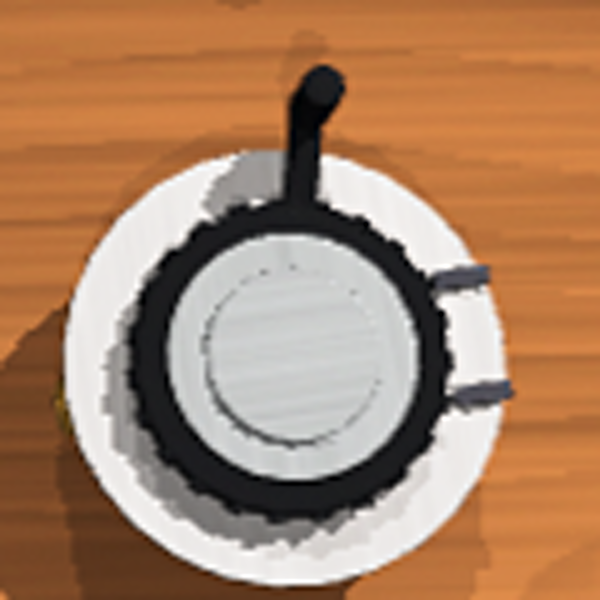

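The crop shows the cover centre at (358.4,226.2), the knob top at (364.4,173), and the ribs at (392.4,210.6) and (396,233.8). The ellipse I fitted was the cover rather than the flange, so I recompute with the right heights.

```bash
python3 - <<'E'
from h import *
T=np.load('top.npz')
a=cast(T,(358.1,225.9),.106);f=cast(T,(357,228.4),.078); k=cast(T,(364.3,172.9),.143)
r1,r2=cast(T,(392.3,210.5),.084),cast(T,(395.9,233.7),.084)
a=(a+f)/2;m=(r1+r2)/2
print(a,f,k,r1,r2)
for p in (m-a,k-a): print(np.hypot(*p[:2]),np.degrees(np.arctan2(p[1],p[0])))
d=r2-r1; print(np.hypot(*d[:2]), np.degrees(np.arctan2(d[1],d[0]))+90)
E
```

```text
[ 0.51246698 -0.20014907  0.092     ] [ 0.51181363 -0.20099769  0.078     ] [ 0.61571317 -0.21124202  0.143     ] [ 0.547914   -0.27669188  0.084     ] [ 0.49827735 -0.28119174  0.084     ]
0.07950638588895939 -82.31749614676893
0.10384040389303777 -6.132430226084537
0.04984019682509606 -84.81995108347186
```

```bash
python3 -m inch '[{"dx":26,"dy":27},{"dx":26,"dy":27},{"dx":26,"dy":27},{"dx":26,"dy":27},{"dx":26,"dy":27}]'
python3 -m inch '[{"dx":26,"dy":27},{"dx":26,"dy":27},{"dx":26,"dy":27},{"dx":26,"dy":27},{"dx":26,"dy":27}]'
python3 -m inch '[{"dx":26,"dy":27},{"dx":26,"dy":27},{"dx":26,"dy":27},{"dx":26,"dy":27},{"dx":26,"dy":27}]'
```

```text
schema error: expected keys rx, ry, rz, dx, dy, dz, grip
schema error: expected keys rx, ry, rz, dx, dy, dz, grip
schema error: expected keys rx, ry, rz, dx, dy, dz, grip
```

```bash
python3 -m inch '[{"rx":0,"ry":0,"rz":0,"dx":26,"dy":27,"dz":0,"grip":1},{"rx":0,"ry":0,"rz":0,"dx":26,"dy":27,"dz":0,"grip":1},{"rx":0,"ry":0,"rz":0,"dx":26,"dy":27,"dz":0,"grip":1},{"rx":0,"ry":0,"rz":0,"dx":26,"dy":27,"dz":0,"grip":1},{"rx":0,"ry":0,"rz":0,"dx":26,"dy":27,"dz":0,"grip":1}]'
```

```text
clock: 0.52
position: [0.2457, 0.4417, 0.2418]
tcp_rot: [179.9, 0.0, -14.1]
ft_force: [0.9, 0.0, 0.2]
grip_width: 0.0855
grasp_force: 0.0
```

```bash
python3 -m inch '[{"rx":0,"ry":0,"rz":0,"dx":26,"dy":27,"dz":0,"grip":1},{"rx":0,"ry":0,"rz":0,"dx":26,"dy":27,"dz":0,"grip":1},{"rx":0,"ry":0,"rz":0,"dx":26,"dy":27,"dz":0,"grip":1},{"rx":0,"ry":0,"rz":0,"dx":26,"dy":27,"dz":0,"grip":1},{"rx":0,"ry":0,"rz":0,"dx":26,"dy":27,"dz":0,"grip":1}]'
python3 -m inch '[{"rx":0,"ry":0,"rz":0,"dx":26,"dy":27,"dz":0,"grip":1},{"rx":0,"ry":0,"rz":0,"dx":26,"dy":27,"dz":0,"grip":1},{"rx":0,"ry":0,"rz":0,"dx":26,"dy":27,"dz":0,"grip":1},{"rx":0,"ry":0,"rz":0,"dx":26,"dy":27,"dz":0,"grip":1},{"rx":0,"ry":0,"rz":0,"dx":26,"dy":27,"dz":0,"grip":1}]'
python3 -m inch '[{"rx":0,"ry":0,"rz":0,"dx":26,"dy":27,"dz":0,"grip":1},{"rx":0,"ry":0,"rz":0,"dx":26,"dy":27,"dz":0,"grip":1},{"rx":0,"ry":0,"rz":0,"dx":26,"dy":27,"dz":0,"grip":1},{"rx":0,"ry":0,"rz":0,"dx":26,"dy":27,"dz":0,"grip":1},{"rx":0,"ry":0,"rz":0,"dx":26,"dy":27,"dz":0,"grip":1}]'
```

```text
clock: 0.93
position: [0.3388, 0.2791, 0.2422]
tcp_rot: [180.0, 0.0, -14.1]
ft_force: [-0.1, 0.4, 0.3]
grip_width: 0.0852
grasp_force: 0.0
clock: 1.35
position: [0.432, 0.1166, 0.2423]
tcp_rot: [-180.0, 0.0, -14.1]
ft_force: [0.5, 1.5, -0.2]
grip_width: 0.0857
grasp_force: 0.0
clock: 1.77
position: [0.5253, -0.046, 0.242]
tcp_rot: [180.0, 0.0, -14.1]
ft_force: [0.7, 0.7, -0.6]
grip_width: 0.0853
grasp_force: 0.0
```

```bash
python3 -m inch '[{"rx":0,"ry":0,"rz":0,"dx":26,"dy":28,"dz":0,"grip":1},{"rx":0,"ry":0,"rz":0,"dx":26,"dy":28,"dz":0,"grip":1},{"rx":0,"ry":0,"rz":0,"dx":26,"dy":27,"dz":0,"grip":1},{"rx":0,"ry":0,"rz":0,"dx":26,"dy":27,"dz":0,"grip":1},{"rx":0,"ry":0,"rz":0,"dx":25,"dy":28,"dz":0,"grip":1}]'
python3 -m inch '[{"rx":0,"ry":0,"rz":-4,"dx":0,"dy":0,"dz":10,"grip":1},{"rx":0,"ry":0,"rz":-4,"dx":0,"dy":0,"dz":10,"grip":1},{"rx":0,"ry":0,"rz":0,"dx":0,"dy":0,"dz":0,"grip":1},{"rx":0,"ry":0,"rz":0,"dx":0,"dy":0,"dz":0,"grip":1}]'
python3 - <<'E'
from bench import read_state, vision
import cv2, numpy as np
s=read_state(); d=vision.get_image('wrist'); np.savez('w.npz',pos=s['position'],rot=s['tcp_rot'],**d)
print(d['mtx'],d['hand_eye'],s['position'])
cv2.imwrite('pics/w1.png',d['image'][:,:,::-1])
E
```

```text
clock: 2.18
position: [0.617, -0.211, 0.2416]
tcp_rot: [-180.0, 0.1, -14.1]
ft_force: [0.3, 0.5, 1.1]
grip_width: 0.0853
grasp_force: 0.0
clock: 2.52
position: [0.616, -0.2094, 0.2212]
tcp_rot: [180.0, 0.1, -6.2]
ft_force: [-0.2, 0.5, 0.7]
grip_width: 0.0851
grasp_force: 0.0
[[325.1922621    0.         279.04895016]
 [  0.         325.1922621  216.41678141]
 [  0.           0.           1.        ]] [[ 5.91642075e-05 -9.58449563e-01 -2.85262042e-01  7.22440538e-02]
 [ 9.99999965e-01  1.30185208e-04 -2.30005189e-04  6.98854696e-04]
 [ 2.57585271e-04 -2.85262018e-01  9.58449537e-01 -1.31157703e-01]
 [ 0.00000000e+00  0.00000000e+00  0.00000000e+00  1.00000000e+00]] [ 0.61604666 -0.20942052  0.22123438]
```

View pics/w1.png

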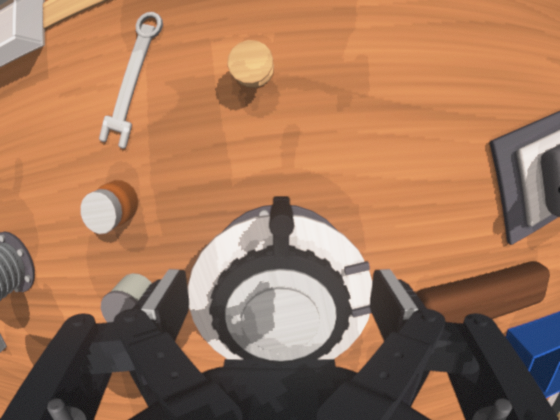

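The wrist view shows the knob and arm near (281,200–245), centred in columns. I check it against the expected projections.

```bash
python3 - <<'E'
import numpy as np,cv2
from scipy.spatial.transform import Rotation as Ro
w=np.load('w.npz');K=w['mtx'];H=w['hand_eye'];R=Ro.from_euler('xyz',w['rot'],degrees=True).as_matrix();p=w['pos']
def proj(X):
    c=np.linalg.inv(H)@np.r_[R.T@(X-p),1];c=c[:3];th=np.arctan2(np.hypot(c[0],c[1]),c[2]);u=c[:2]/np.hypot(c[0],c[1])*th*K[0,0];return u+K[:2,2]
def cast(uv,z):
    u=(np.array(uv)-K[:2,2])/K[0,0];th=np.hypot(*u);r=np.r_[u/th*np.sin(th),np.cos(th)]
    r=R@H[:3,:3]@r;c=R@H[:3,3]+p;return c+r*(z-c[2])/r[2]
A=np.array([.5125,-.2005])
for z in(.143,.099): print(z,proj(np.array([*(A+.105*np.array([np.cos(-.107),np.sin(-.107)])),z])))
print(proj(np.array([*A,.106])))
im=w['image'][190:260,240:320];cv2.imwrite('pics/w1c.png',cv2.resize(im,None,fx=8,fy=8,interpolation=2)[:,:,::-1])
print('cover',cast((281,311),.106),'knob',cast((282,236),.143),'ribs',cast((356,268),.084),cast((360,310),.084))
E
```

```text
0.143 [281.30341268 228.58733053]
0.099 [280.95277228 210.99604579]
[280.85789864 323.76133917]
cover [ 0.52664014 -0.20212466  0.106     ] knob [ 0.61150956 -0.21162052  0.143     ] ribs [ 0.5504695  -0.27499911  0.084     ] [ 0.50261299 -0.27883728  0.084     ]
```

View pics/w1c.png

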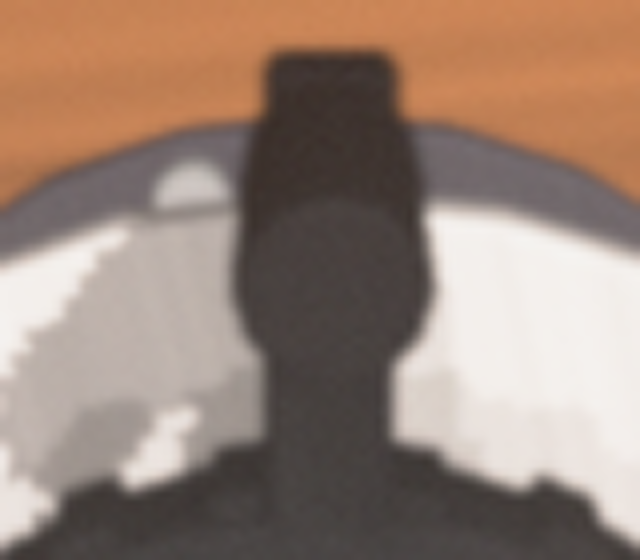

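The crop puts the knob top at (281.9,225.6), within about 3 mm of expected. I descend and close.

```bash
python3 -m inch '[{"rx":0,"ry":0,"rz":0,"dx":2,"dy":3,"dz":25,"grip":1},{"rx":0,"ry":0,"rz":0,"dx":0,"dy":0,"dz":25,"grip":1},{"rx":0,"ry":0,"rz":0,"dx":0,"dy":0,"dz":25,"grip":1},{"rx":0,"ry":0,"rz":0,"dx":0,"dy":0,"dz":18,"grip":1},{"rx":0,"ry":0,"rz":0,"dx":0,"dy":0,"dz":12,"grip":1}]'
python3 -m inch '[{"rx":0,"ry":0,"rz":0,"dx":0,"dy":0,"dz":0,"grip":-0.3},{"rx":0,"ry":0,"rz":0,"dx":0,"dy":0,"dz":0,"grip":-0.3},{"rx":0,"ry":0,"rz":0,"dx":0,"dy":0,"dz":0,"grip":-0.3},{"rx":0,"ry":0,"rz":0,"dx":0,"dy":0,"dz":0,"grip":-1},{"rx":0,"ry":0,"rz":0,"dx":0,"dy":0,"dz":0,"grip":-1}]'
python3 -m inch '[{"rx":0,"ry":0,"rz":0,"dx":0,"dy":0,"dz":0,"grip":-1},{"rx":0,"ry":0,"rz":0,"dx":0,"dy":0,"dz":0,"grip":-1},{"rx":0,"ry":0,"rz":0,"dx":0,"dy":0,"dz":0,"grip":-1},{"rx":0,"ry":0,"rz":0,"dx":0,"dy":0,"dz":0,"grip":-1},{"rx":0,"ry":0,"rz":0,"dx":0,"dy":0,"dz":0,"grip":-1}]'
```

```text
clock: 2.98
position: [0.6177, -0.2118, 0.1161]
tcp_rot: [-180.0, 0.1, -6.1]
ft_force: [-0.7, 0.5, 0.2]
grip_width: 0.0855
grasp_force: 0.0
clock: 3.4
position: [0.619, -0.2126, 0.1189]
tcp_rot: [180.0, -0.2, -6.1]
ft_force: [-0.5, -0.5, 0.2]
grip_width: 0.0254
grasp_force: 0.0
clock: 3.82
position: [0.6189, -0.2126, 0.1187]
tcp_rot: [180.0, -0.1, -6.1]
ft_force: [-0.5, 1.3, 5.0]
grip_width: 0.0163
grasp_force: 58.4
```

```bash
python3 -m inch '[{"rx":0,"ry":0,"rz":4,"dx":-0.3,"dy":7.3,"dz":-1,"grip":-1},{"rx":0,"ry":0,"rz":4,"dx":-0.3,"dy":7.3,"dz":0,"grip":-1},{"rx":0,"ry":0,"rz":4,"dx":-0.3,"dy":7.3,"dz":0,"grip":-1},{"rx":0,"ry":0,"rz":4,"dx":-0.3,"dy":7.3,"dz":0,"grip":-1},{"rx":0,"ry":0,"rz":0,"dx":0,"dy":0,"dz":0,"grip":-1}]'
```

```text
clock: 4.23
position: [0.6109, -0.2417, 0.1188]
tcp_rot: [-180.0, -0.1, -22.2]
ft_force: [-0.1, 0.3, 3.4]
grip_width: 0.0167
grasp_force: 58.8
```

```bash
python3 -m inch '[{"rx":0,"ry":0,"rz":5,"dx":-0.4,"dy":9.2,"dz":0,"grip":-1},{"rx":0,"ry":0,"rz":5,"dx":-0.4,"dy":9.2,"dz":0,"grip":-1},{"rx":0,"ry":0,"rz":5,"dx":-0.4,"dy":9.2,"dz":0,"grip":-1},{"rx":0,"ry":0,"rz":5,"dx":-0.4,"dy":9.2,"dz":0,"grip":-1},{"rx":0,"ry":0,"rz":5,"dx":-0.4,"dy":9.2,"dz":0,"grip":-1}]'
python3 -m inch '[{"rx":0,"ry":0,"rz":5,"dx":-0.4,"dy":9.2,"dz":0,"grip":-1},{"rx":0,"ry":0,"rz":5,"dx":-0.4,"dy":9.2,"dz":0,"grip":-1},{"rx":0,"ry":0,"rz":5,"dx":-0.4,"dy":9.2,"dz":0,"grip":-1},{"rx":0,"ry":0,"rz":5,"dx":-0.4,"dy":9.2,"dz":0,"grip":-1},{"rx":0,"ry":0,"rz":0,"dx":0,"dy":0,"dz":0,"grip":-1}]'
```

```text
clock: 4.65
position: [0.5849, -0.2779, 0.1187]
tcp_rot: [-180.0, 0.0, -47.2]
ft_force: [-1.2, 4.1, 4.2]
grip_width: 0.0166
grasp_force: 58.9
clock: 5.07
position: [0.5529, -0.2977, 0.1187]
tcp_rot: [180.0, 0.1, -67.2]
ft_force: [-1.4, 5.3, 4.5]
grip_width: 0.0165
grasp_force: 58.9
```

```bash
python3 -m inch '[{"rx":0,"ry":0,"rz":4,"dx":-0.3,"dy":7.3,"dz":0,"grip":-1},{"rx":0,"ry":0,"rz":4,"dx":-0.3,"dy":7.3,"dz":0,"grip":-1},{"rx":0,"ry":0,"rz":4,"dx":-0.3,"dy":7.3,"dz":0,"grip":-1},{"rx":0,"ry":0,"rz":4,"dx":-0.3,"dy":7.3,"dz":0,"grip":-1},{"rx":0,"ry":0,"rz":0,"dx":0,"dy":0,"dz":0,"grip":-1}]'
python3 - <<'E'
from bench import read_state, vision
import cv2, numpy as np
s=read_state(); d=vision.get_image('wrist'); np.savez('w2.npz',pos=s['position'],rot=s['tcp_rot'],**d)
cv2.imwrite('pics/w2.png',cv2.resize(d['image'][180:340,180:380],None,fx=3.5,fy=3.5,interpolation=2)[:,:,::-1])
E
```

```text
clock: 5.48
position: [0.5252, -0.3045, 0.1187]
tcp_rot: [180.0, 0.1, -83.1]
ft_force: [-1.1, 5.0, 5.4]
grip_width: 0.0165
grasp_force: 59.0
```

View pics/w2.png

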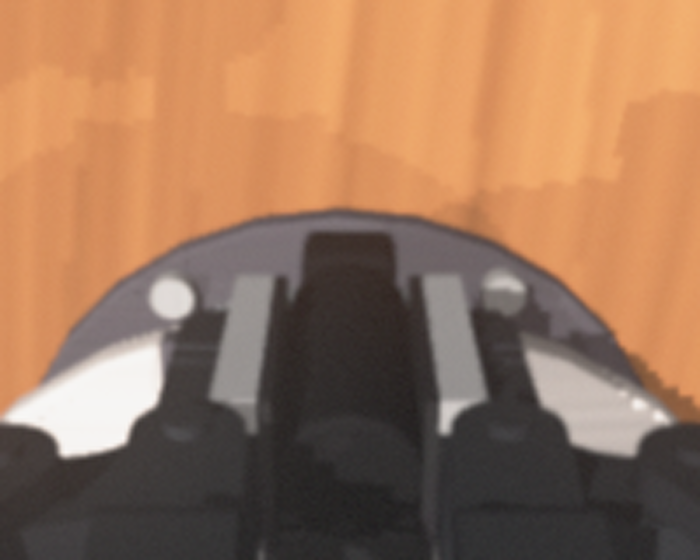

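The lever sits roughly between the fingers, but they hide the ribs. I release, rise, and look again.

```bash
python3 -m inch '[{"rx":0,"ry":0,"rz":0,"dx":0,"dy":0,"dz":0,"grip":0.2},{"rx":0,"ry":0,"rz":0,"dx":0,"dy":0,"dz":0,"grip":0.2},{"rx":0,"ry":0,"rz":0,"dx":0,"dy":0,"dz":0,"grip":0.2},{"rx":0,"ry":0,"rz":0,"dx":0,"dy":0,"dz":0,"grip":0.2},{"rx":0,"ry":0,"rz":0,"dx":0,"dy":0,"dz":0,"grip":0.2}]'
python3 -m inch '[{"rx":0,"ry":0,"rz":0,"dx":0,"dy":0,"dz":-10,"grip":0.2},{"rx":0,"ry":0,"rz":0,"dx":0,"dy":0,"dz":-25,"grip":0.2},{"rx":0,"ry":0,"rz":0,"dx":0,"dy":0,"dz":-30,"grip":0.2},{"rx":0,"ry":0,"rz":0,"dx":0,"dy":0,"dz":-30,"grip":1},{"rx":0,"ry":0,"rz":0,"dx":0,"dy":0,"dz":-20,"grip":1}]'
python3 -m inch '[{"rx":0,"ry":0,"rz":0,"dx":0,"dy":0,"dz":0,"grip":1},{"rx":0,"ry":0,"rz":0,"dx":0,"dy":0,"dz":0,"grip":1}]'
python3 - <<'E'
from bench import read_state, vision
import cv2, numpy as np
s=read_state(); d=vision.get_image('wrist'); np.savez('w2.npz',pos=s['position'],rot=s['tcp_rot'],**d)
cv2.imwrite('pics/w3.png',cv2.resize(d['image'][180:340,180:380],None,fx=3.5,fy=3.5,interpolation=2)[:,:,::-1])
E
```

```text
clock: 5.95
position: [0.5261, -0.3057, 0.1179]
tcp_rot: [180.0, 0.0, -83.1]
ft_force: [0.1, 0.8, 0.1]
grip_width: 0.0513
grasp_force: 0.0
clock: 6.37
position: [0.527, -0.3063, 0.2375]
tcp_rot: [-179.8, -0.2, -83.0]
ft_force: [-0.8, -0.2, -0.0]
grip_width: 0.0736
grasp_force: 0.0
clock: 6.53
position: [0.5267, -0.3058, 0.2356]
tcp_rot: [-179.8, -0.1, -83.1]
ft_force: [-0.7, -0.0, 0.1]
grip_width: 0.0854
grasp_force: 0.0
```

View pics/w3.png

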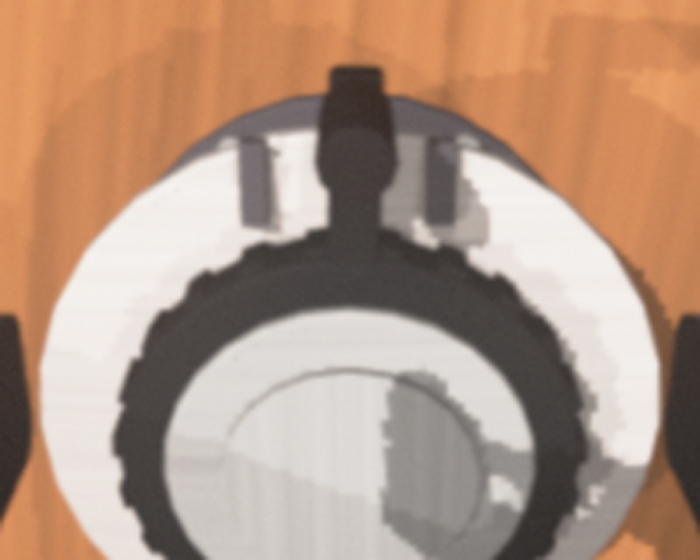

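The arm (about column 354) lies close to midway between the ribs' inner edges (272 and 427), about 1.5 mm off centre. The gripper is open and clear, so I hand in.

```bash
python3 -c "
from bench import order; print(order.sign_off())"
```

```text
the job is handed in; nothing more can be done
None
```

The low canister's collar is turned to locked, with its lever between the two ribs about 1.5 mm off centre; I let go, left the tall canister's collar untouched, and handed the job in at about 6.5 s on the robot's clock.

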